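# Wake, tare and feed: starting a weigh-and-label bench

## Task

Start up the weigh-and-label bench: with a fingertip, lightly tap the scale's round power key to wake it, then its wide tare key to tare off the empty tray standing on the pan, then the wide feed key on the label printer to run out a first label. Press each key down until it registers and let it spring back before the next; press no other key, keep off the pan and its tray, and leave everything else where it stands.

Things in the scene. Friction and masses are not known exactly. Their poses are not given: they have to be found in the camera images.
- scale: Fixed bench scale, stainless, 300 deep (x) x 270 wide (y); origin under its centre at table level, front (-x) to the robot. Front panel sloped 15 deg, 50 mm high at the front edge, 81 at the pan, with a blank display and below it a row of four light-grey keys; from the robot, left to right (+y to -y): small square, wide bar, small square, round.
- pan: The scale's flat steel weighing pan, 196 (x) x 270 (y), behind the panel; origin at the centre of its underside, its top face 6 mm above that (94 mm above the table).
- tray: Empty black open pack tray standing on the pan, loose, 50 g, 141 (x) x 187 (y) over the rim, 24 high; origin at the centre of its underside, z up.
- printer: Fixed desktop label printer, grey, 235 deep (x) x 170 wide (y), roll cover 160 high at the back; origin under its centre at table level, front (-x) to the robot. On its dark front deck, 112 mm above the table, are two light-grey keys: a wide bar on the left (+y), a round one on the right.
- power_key (a joint): Power key of the scale: the round key, 29 diameter, at the right-hand end (-y) of the scale's row of keys. Sprung momentary key: 0 = up, 0.006 m = fully down; starts to move at 1 N, fully down at 8 N (1.15 N per mm), registers from 3 mm (4.5 N), springs back when let go.
- power_key_top (a point): Centre of the top face of that key, 8 mm proud of the surface around it when up; z = out of the key (tilted 15 deg towards the robot with the panel; the key is pressed along -z), y = along its row to the left, x = away from the front.
- tare_key (a joint): Tare key of the scale: the wide bar key, 56 (y) x 28 (x), second from the left in the row. Sprung momentary key: 0 = up, 0.006 m = fully down; starts to move at 1 N, fully down at 8 N (1.15 N per mm), registers from 3 mm (4.5 N), springs back when let go.
- tare_key_top (a point): Centre of the top face of that key, 8 mm proud of the surface around it when up; z = out of the key (tilted 15 deg towards the robot with the panel; the key is pressed along -z), y = along its row to the left, x = away from the front.
- zero_key (a joint): Zero key of the scale: square key 28 x 28 at the left-hand end (+y) of the row; not wanted. Sprung momentary key: 0 = up, 0.006 m = fully down; starts to move at 1 N, fully down at 8 N (1.15 N per mm), registers from 3 mm (4.5 N), springs back when let go.
- zero_key_top (a point): Centre of the top face of that key, 8 mm proud of the surface around it when up; z = out of the key (tilted 15 deg towards the robot with the panel; the key is pressed along -z), y = along its row to the left, x = away from the front.
- unit_key (a joint): Units key of the scale: square key 28 x 28 between the tare key and the power key; not wanted. Sprung momentary key: 0 = up, 0.006 m = fully down; starts to move at 1 N, fully down at 8 N (1.15 N per mm), registers from 3 mm (4.5 N), springs back when let go.
- unit_key_top (a point): Centre of the top face of that key, 8 mm proud of the surface around it when up; z = out of the key (tilted 15 deg towards the robot with the panel; the key is pressed along -z), y = along its row to the left, x = away from the front.
- feed_key (a joint): Feed key of the printer: the wide bar key, 56 (y) x 28 (x), on the printer's front deck; pressing it prints and feeds one label. Sprung momentary key: 0 = up, 0.006 m = fully down; starts to move at 1 N, fully down at 8 N (1.15 N per mm), registers from 3 mm (4.5 N), springs back when let go.
- feed_key_top (a point): Centre of the top face of that key, 8 mm proud of the surface around it when up; z = out of the key (straight up; the key is pressed along -z), y = along its row to the left, x = away from the front.
- pause_key (a joint): Pause key of the printer: round key, 29 diameter, on the front deck; not wanted. Sprung momentary key: 0 = up, 0.006 m = fully down; starts to move at 1 N, fully down at 8 N (1.15 N per mm), registers from 3 mm (4.5 N), springs back when let go.
- pause_key_top (a point): Centre of the top face of that key, 8 mm proud of the surface around it when up; z = out of the key (straight up; the key is pressed along -z), y = along its row to the left, x = away from the front.
- salami: Salami log standing on its flat end beside the scale, 62 diameter, 170 tall, loose; origin at the centre of its foot, z along it.
- label_roll: Roll of blank labels standing on end beside the printer, 88 diameter, 60 high, loose; origin at the centre of its underside.
- knife: Knife with red handle lying flat in front of the equipment, 280 long along its y (blade to +y), 24 wide, 20 high, loose; origin under it near the bolster.
- cheese_wheel: Cheese wheel lying flat at the left, 132 diameter, 70 high, loose; origin at the centre of its underside.
- ham: Cut ham log standing at the left, 96 diameter, 120 tall, loose; origin at the centre of its foot.
- tray_stack: Stack of empty black trays at the right, 141 (x) x 187 (y), 52 high, loose; origin at the centre of its underside.
- sanitiser: White sanitiser bottle at the right, 60 diameter, 160 tall, loose; origin at the centre of its foot.
Things that resemble listed ones, but are neither listed nor needed, are in the scene too. Leave any pink look-alike of the tray alone.

How it is judged:
By the outcome, as a careful person would: the job done as asked, in the order asked, and still so for the second after the job is handed in, with the robot touching nothing.
It also fails if it takes over 48 s, if anything falls off the work surface, if the arm or the gripper's body presses on something with over 40 N, if the wrist force passes 120 N, or if a joint passes its speed limit or range.

## Robot

A 6-joint arm with a two-finger parallel gripper is mounted at the origin on the work surface. World frame = base frame: x ahead of the robot, y to its left, z up, the work surface at z = 0. Lengths are in m, angles in rad, forces in N, time in s.
With the tool pointing down it reaches from about 0.35 to 0.975 m from the base axis. Payload 4.9 kg.
Tool frame: the origin (TCP) lies between the finger pads; the fingertips stand 14 mm ahead of it and the grasp point (between the pads) lies 5 mm behind it (manip.tcp_to_tips is the distance from the TCP to the fingertips, in m); z points along the fingers, y is the line along which they close (so a half turn about z gives the same grasp; the last joint's range is limited). The gripper opens to 85 mm and grips with 20 to 120 N. Pads are 22 mm wide; open, the fingers measure 114 mm over their backs; the gripper's body (76 mm by 85 mm) begins 54 mm behind the grasp point. The pads swing forward as they close: fully open they stand 13 mm farther back than shut.
Start: joints at [1.063, 0.053, 1.613, -0, 1.476, -0.119], TCP at [0.237, 0.578, 0.245] pointing down, gripper open.
Joint ranges: [-3.01, 3.01], [-1.01, 2.22], [0.06, 2.58], [-1.02, 4.17], [0.09, 2.62], [-3.14, 3.14]. Speed limits (rad/s): [2.57, 2.57, 3.14, 3.14, 3.14, 3.14].

## Interface

Orientations are given as a unit quaternion [w, x, y, z].
In Python, from plant import manip gives the robot as it stands.
- The arm moves only by the tool servo_tool, never from a script. Its argument "moves" is a list that holds one entry, the list of rows, each a list of 7 numbers: the shift along the tool's x, y, z in mm, then the turn, a rotation vector about the tool's x, y, z in degrees, then the finger opening in mm, from 0 to 85.4. In form: [[[x, y, z, ax, ay, az, fingers], ...]]. A call has 1 to 12 rows; each row shifts and turns the commanded pose from where the row before left it, along the tool's axes as they then stand; what a row does not reach is not made up. A row lasts 1/8 s, in which the tool goes at most 62.5 mm and 10.7 degrees, less where a joint would pass 70% of its speed; a pose out of reach is approached as far as the arm can. A call with a gripper value outside its range is refused whole. The fingers move at their own pace and stop on an object; the grip force is fixed at half the most. Time passes only in rows, so rows that do not move let the fingers close. It gives the time, the measured TCP pose, the force, the opening and the grip force at its end, in the units of the state.
- manip.state(): the state, without advancing time (a new reading comes with each control period).
- manip.grab_frame(name): name is "scene" or "top" or "wrist"; returns a dict with "image" (400x640x3 uint8, blue, green, red), "mtx" (3x3 intrinsics, pixels), "eye" and "rotation" of the camera in the world. Camera axes: x right, y down, z forward; pixel columns grow to the right and rows downward; lengths in m; the calibration is good to about 2 mm. The wrist camera is an equidistant fisheye: a pixel r from the principal point sees the ray r / f radians off the axis. A picture is of the moment at which its call begins. There is no depth.
- manip.job_done(): hands the job in; it is judged then, once.
The state is a dict: "time": time; "joint_pos": joint angles; "joint_vel": joint speeds; "joint_efforts": joint torques, N m; "tool_pos": TCP position; "tool_rot": TCP orientation; "contact_force": force on the tool from outside, world axes, zero at the start; "ft_torque": the same for the moment, N m; "gripper_width": opening from 0.0 (shut) to 1.0 (fully open); "grasp_force": force on a finger pad.
Only numpy, scipy, OpenCV 4.12 (cv2) and the standard library are available. Lean on these libraries where they do the work, as an engineer would, in place of code of your own. Each camera call takes 0.05 s, during which the arm holds its last target. There are 200 camera calls.

## Working session

There is one attempt and no reset: what is moved stays moved. The work goes in short steps, Python scripts to look and compute and a tool call to move; the robot and the scene stay as the last step left them, time stands still between calls to the robot, and variables do not carry over. Pictures are saved under pics/ and viewed, at most 10 in all, crops included, and the job is handed in when it is done.

Besides the shell and the picture viewer there is one more tool, called after "Request:" in YAML: its name, and indented under it one key for each argument. servo_tool: Moves the arm, as the interface text tells. Its arguments: {"type":"object","properties":{"moves":{"type":"array"}},"required":["moves"]}

```bash
mkdir -p pics; cat > h.py <<'E'
import sys; sys.path.insert(0,'.')
import cv2, numpy as np, pickle
from plant import manip
E
python3 - <<'E'
from h import *
d={n:manip.grab_frame(n) for n in("scene","top")}
pickle.dump(d,open('f.pkl','wb'))
for n in d: cv2.imwrite(f'pics/{n}.png',d[n]["image"]); print(n,d[n]['eye'],d[n]['rotation'],d[n]['mtx'])
print(manip.state(), manip.tcp_to_tips)
E
```

```text
scene [1.20617973 0.36503363 1.3881443 ] [-0.147896    0.48007807  0.82899442 -0.24580493] [[459.42164207   0.         324.41160708]
 [  0.         459.42164207 198.17148875]
 [  0.           0.           1.        ]]
top [ 0.35096538 -0.0361416   1.64255416] [-0.03221183  0.71121876 -0.70154206  0.03112907] [[437.30754976   0.         317.03035016]
 [  0.         437.30754976 199.27880645]
 [  0.           0.           1.        ]]
{'time': 0.1, 'joint_pos': array([ 1.06304290e+00,  5.32908676e-02,  1.61412026e+00, -3.62075278e-06,
        1.47599723e+00, -1.18992387e-01]), 'joint_vel': array([ 0.00081171, -0.00086569, -0.00409541, -0.0005199 , -0.00029035,
        0.00042506]), 'joint_efforts': array([ 1.27878036e-03, -3.94899881e+01, -3.71365857e+01,  2.34805259e-05,
        3.93164344e-03,  4.42233727e-06]), 'tool_pos': array([0.23664195, 0.57790447, 0.24420768]), 'tool_rot': array([-2.78149062e-04,  1.93158510e-01,  9.81167145e-01, -8.64196701e-04]), 'contact_force': array([-0.24061447, -0.88157385, -0.35728777]), 'ft_torque': array([ 0.00713974,  0.03911877, -0.03564267]), 'grasp_force': 0.0, 'gripper_width': 0.9994101149051203} 0.014
```

View pics/scene.png

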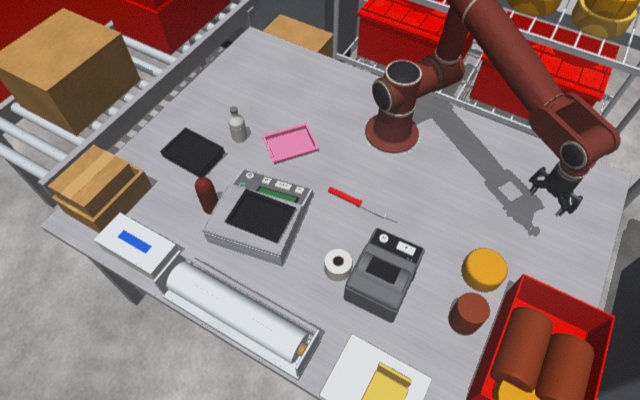

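View pics/top.png

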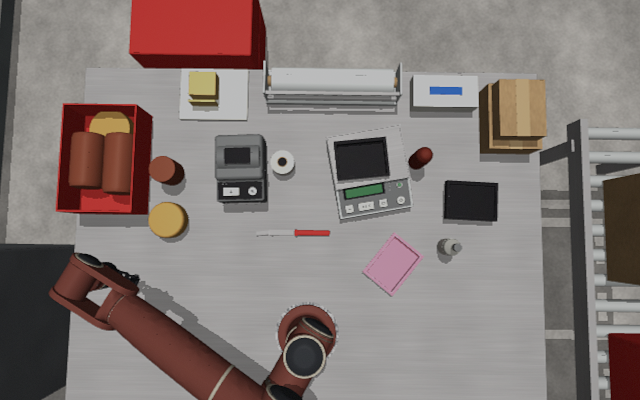

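The top view shows the scale at about (370,172), with its key row from (349,209) to (401,200) and the display at (364,190). The printer is at (241,170), with a wide key at (231,191) and a round key at (252,191). There is also something round at about (399,185) on the scale panel. I'll check both panels in a close crop.

```bash
python3 - <<'E'
from h import *
d=pickle.load(open('f.pkl','rb'))
t,s=d['top']['image'],d['scene']['image']
z=lambda im,x,y,w,h:cv2.resize(im[y:y+h,x:x+w],(400,300),interpolation=cv2.INTER_CUBIC)
cv2.imwrite('pics/c1.png',np.vstack([np.hstack([z(t,332,160,80,60),z(t,212,165,60,45)]),np.hstack([z(s,232,160,80,60),z(s,370,220,60,45)])]))
E
```

```text
(no output)
```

View pics/c1.png

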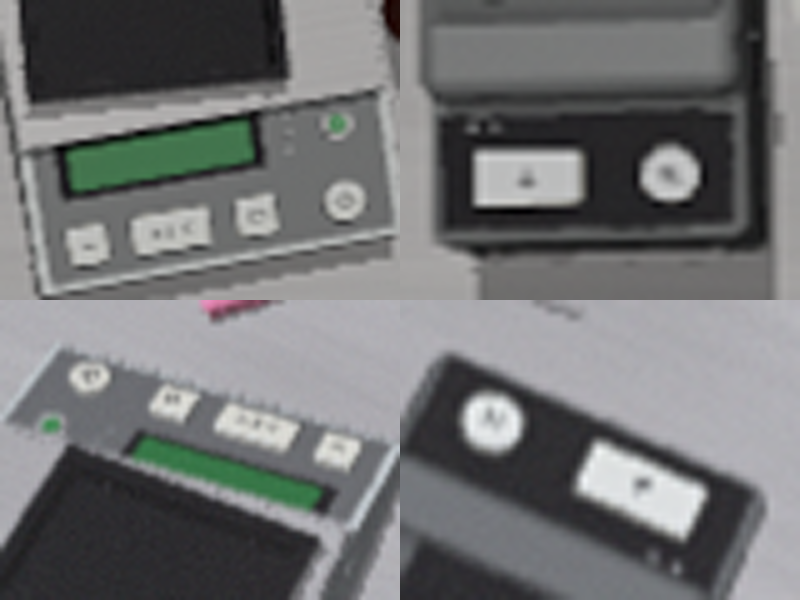

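The keys are clear in the crop. On the scale, left to right in the top view, they are zero, tare (wide), unit and power (round). The small green lamp above power is not a key. On the printer, feed is the wide key on the left and pause is the round one. Next I'll triangulate them.

```bash
cat >> h.py <<'E'
from scipy.spatial.transform import Rotation as R
def rot(q): return R.from_quat(q,scalar_first=True)
def ray(f,p):
    v=np.linalg.inv(f['mtx'])@[p[0],p[1],1]; v/=np.linalg.norm(v)
    return np.array(f['eye']),rot(f['rotation']).apply(v)
def fray(f,p):
    K=f['mtx'];u=np.array([(p[0]-K[0,2])/K[0,0],(p[1]-K[1,2])/K[1,1]]);r=np.hypot(*u)
    v=np.r_[u/r*np.sin(r),np.cos(r)]
    return np.array(f['eye']),rot(f['rotation']).apply(v)
def tri(rays):
    A=0;b=0
    for e,v in rays: P=np.eye(3)-np.outer(v,v);A=A+P;b=b+P@e
    x=np.linalg.solve(A,b);return x,[np.linalg.norm((np.eye(3)-np.outer(v,v))@(x-e)) for e,v in rays]
E
python3 - <<'E'
from h import *
d=pickle.load(open('f.pkl','rb'))
o=.4
P={'power':((401,200.2),(249.8,175.4)),'unit':((383.4,203.2),(266.8,180.2)),'tare':((366.2,206.2),(283.4,185.2)),'zero':((349.6,209),(299.4,190)),'feed':((231.2,191.7),(406,248.3)),'pause':((252.5,191.1),(383.8,238.4))}
for k,(a,b) in P.items():
    x,e=tri([ray(d['top'],np.array(a)-o),ray(d['scene'],np.array(b)-o)]);print(k,x.round(4),np.round(e,4))
for k,a,b in [('knife',(322,232),(340,194))]:
    print(k,tri([ray(d['top'],a),ray(d['scene'],b)]))
E
```

```text
power [ 0.4943 -0.334   0.069 ] [0.0006 0.0006]
unit [ 0.4823 -0.27    0.0701] [0.0009 0.0009]
tare [ 0.4707 -0.2082  0.0693] [0.0009 0.0009]
zero [ 0.4599 -0.1488  0.0693] [0.0005 0.0005]
feed [0.5112 0.2698 0.1218] [0.0007 0.0007]
pause [0.5143 0.1953 0.122 ] [0.0007 0.0007]
knife (array([ 0.37135104, -0.04332922,  0.00792795]), [np.float64(0.010410636216294011), np.float64(0.010410636216294015)])
```

Feed measures 122 mm against an expected 120, and the scale row about 69 mm against about 66. Both are consistent. Next I'll plan a hover 60 mm out along the power key's normal, with the fingers shut.

```bash
cat >> h.py <<'E'
def keyrot(yaw,tilt):  # tool frame: y along row (+y), z = into the key
    Rk=R.from_euler('zy',[yaw,-tilt],degrees=True)
    return Rk*R.from_euler('y',180,degrees=True)
def plan(p,Rt,off):
    s=manip.state(); Rc=rot(s['tool_rot']); 
    T=np.array(p)-Rt.apply([0,0,1])*(manip.tcp_to_tips+off)
    dw=T-s['tool_pos']
    print('t',s['time'],'tcp',s['tool_pos'].round(4),'F',s['contact_force'].round(2),'j',s['joint_pos'].round(2),'w',round(s['gripper_width'],3))
    print('target',T.round(4),'shift now-axes mm',(Rc.inv().apply(dw)*1e3).round(1),'shift final-axes',(Rt.inv().apply(dw)*1e3).round(1),'turn deg',np.rad2deg((Rc.inv()*Rt).as_rotvec()).round(2))
E
python3 - <<'E'
from h import *
Rs=keyrot(10.5,15);print(Rs.as_matrix().round(2))
plan([.4943,-.334,.069],Rs,.06)
E
```

```text
[[-0.95 -0.18  0.26]
 [-0.18  0.98  0.  ]
 [-0.25 -0.05 -0.97]]
t 0.1 tcp [0.2366 0.5779 0.2442] F [-0.24 -0.88 -0.36] j [ 1.06  0.05  1.61 -0.    1.48 -0.12] w 0.999
target [ 0.4751 -0.334   0.1405] shift now-axes mm [-566.4 -753.3  105. ] shift final-axes [ -33.9 -933.7  161.9] turn deg [ -1.66 -15.17 -32.57]
```

```bash
sed -i "s/'zy'/'ZY'/" h.py; python3 - <<'E'
from h import *
Rs=keyrot(10.5,15);print(Rs.as_matrix().round(2))
plan([.4943,-.334,.069],Rs,.06)
E
```

```text
[[-0.95 -0.18  0.25]
 [-0.18  0.98  0.05]
 [-0.26 -0.   -0.97]]
t 0.1 tcp [0.2366 0.5779 0.2442] F [-0.24 -0.88 -0.36] j [ 1.06  0.05  1.61 -0.    1.48 -0.12] w 0.999
target [ 0.4755 -0.3375  0.1405] shift now-axes mm [-568.  -756.4  105. ] shift final-axes [ -38.8 -943.6  117.8] turn deg [ -4.39 -14.63 -32.57]
```

Request:
servo_tool:
  moves:
    - [[-31.5,-42,0,0,0,0,0],[-31.5,-42,0,0,0,0,0],[-31.5,-42,0,0,0,0,0],[-31.5,-42,0,0,0,0,0],[-31.5,-42,0,0,0,0,0],[-31.5,-42,0,0,0,0,0],[-31.5,-42,0,0,0,0,0],[-31.5,-42,0,0,0,0,0],[-31.5,-42,0,0,0,0,0],[-31.5,-42,0,0,0,0,0],[-31.5,-42,0,0,0,0,0],[-31.5,-42,0,0,0,0,0]]

```text
time: 1.6
tool_pos: [0.3956, -0.0331, 0.2451]
tool_rot: [0.0, 0.193, 0.981, 0.0]
contact_force: [0.2, 0.1, 0.6]
gripper_width: 0.0
grasp_force: 0.0
```

Request:
servo_tool:
  moves:
    - [[-31.5,-42,0,0,0,0,0],[-31.5,-42,0,0,0,0,0],[-31.5,-42,0,0,0,0,0],[-31.5,-42,0,0,0,0,0],[-31.5,-42,0,0,0,0,0],[0,0,0,-1.1,-3.66,-8.14,0],[0,0,0,-1.1,-3.66,-8.14,0],[0,0,0,-1.1,-3.66,-8.14,0],[0,0,0,-1.1,-3.66,-8.14,0],[0,0,0,0,0,0,0],[0,0,0,0,0,0,0]]

```text
time: 2.98
tool_pos: [0.4617, -0.2853, 0.2451]
tool_rot: [0.13, -0.089, 0.987, 0.013]
contact_force: [-0.4, 0.5, 0.7]
gripper_width: -0.002
grasp_force: 0.0
```

```bash
python3 - <<'E'
from h import *
Rs=keyrot(10.5,15)
plan([.4943,-.334,.069],Rs,.06)
f=manip.grab_frame('wrist');pickle.dump(f,open('w1.pkl','wb'));cv2.imwrite('pics/w1.png',f['image']);print(f['eye'],f['mtx'])
E
```

```text
t 2.975 tcp [ 0.4617 -0.2853  0.2451] F [-0.42  0.48  0.67] j [-0.8  -0.26  1.92  0.22  1.34 -2.59] w -0.002
target [ 0.4755 -0.3375  0.1405] shift now-axes mm [ 23.1 -54.  102. ] shift final-axes [ 23.2 -53.8 102.1] turn deg [ 0.09  0.02 -0.16]
[ 0.35031569 -0.30607381  0.34638845] [[309.70691629   0.         311.38422912]
 [  0.         309.70691629 201.70785395]
 [  0.           0.           1.        ]]
```

View pics/w1.png

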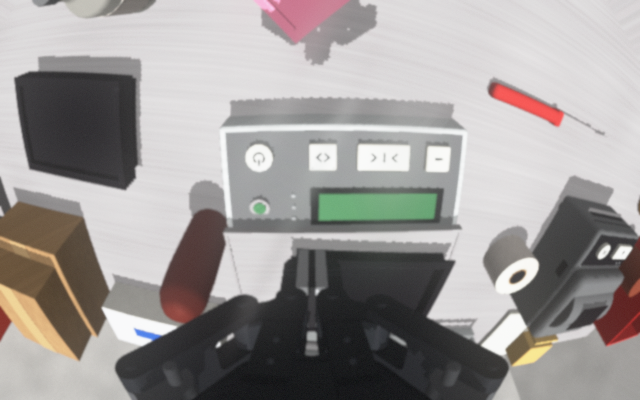

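The wrist view shows the panel square on: power key at (259,157), unit (323,157), tare (383,157), zero (438,159), with the lamp at (259,207). I'll fuse these with the two earlier views.

```bash
python3 - <<'E'
from h import *
d=pickle.load(open('f.pkl','rb'));w=pickle.load(open('w1.pkl','rb'));o=.4
im=w['image'].min(axis=2)
n,_,st,c=cv2.connectedComponentsWithStats((im[135:180,235:460]>215).astype(np.uint8))
blobs=[(c[i]+[235,135],st[i,4]) for i in range(1,n) if st[i,4]>150]
print([(b[0].round(1),b[1],) for b in blobs])
P={'power':((401,200.2),(249.8,175.4),(259,157)),'unit':((383.4,203.2),(266.8,180.2),(323,157)),'tare':((366.2,206.2),(283.4,185.2),(383,157.3)),'zero':((349.6,209),(299.4,190),(438,158.7))}
for k,(a,b,q) in P.items():
    x,e=tri([ray(d['top'],np.array(a)-o),ray(d['scene'],np.array(b)-o),fray(w,q)]);
    e0,v=fray(w,q); z=e0+v*(.067-e0[2])/v[2]
    print(k,x.round(4),np.round(e,4),'wrist at z=.067',z.round(4))
E
```

```text
[(array([258.6, 157.8]), np.int32(520)), (array([322.5, 156.9]), np.int32(649)), (array([383.2, 157.5]), np.int32(1277)), (array([437.9, 158.9]), np.int32(539))]
power [ 0.4933 -0.3344  0.0665] [0.0016 0.0006 0.0014] wrist at z=.067 [ 0.4918 -0.3336  0.067 ]
unit [ 0.4814 -0.2705  0.0678] [0.0016 0.0007 0.001 ] wrist at z=.067 [ 0.4807 -0.2702  0.067 ]
tare [ 0.47   -0.2092  0.0665] [0.0013 0.0013 0.0008] wrist at z=.067 [ 0.4693 -0.2102  0.067 ]
zero [ 0.459  -0.1495  0.0665] [0.0014 0.0007 0.0008] wrist at z=.067 [ 0.4579 -0.1502  0.067 ]
```

```bash
python3 - <<'E'
from h import *
plan([.4928,-.334,.0665],keyrot(10.5,15),.010)
E
```

```text
t 3.025 tcp [ 0.4619 -0.2852  0.2453] F [-0.06  0.27 -0.34] j [-0.8  -0.26  1.92  0.22  1.34 -2.59] w -0.0
target [ 0.4867 -0.3351  0.0897] shift now-axes mm [ 25.6 -53.9 154.1] shift final-axes [ 25.6 -53.6 154.2] turn deg [ 0.09  0.04 -0.11]
```

Request:
servo_tool:
  moves:
    - [[12.8,-27,0,0,0,0,0],[12.8,-27,0,0,0,0,0],[0,0,30,0,0,0,0],[0,0,30,0,0,0,0],[0,0,30,0,0,0,0],[0,0,30,0,0,0,0],[0,0,22,0,0,0,0],[0,0,12,0,0,0,0],[0,0,0,0,0,0,0],[0,0,0,0,0,0,0]]

```text
time: 4.28
tool_pos: [0.4872, -0.336, 0.0911]
tool_rot: [0.131, -0.091, 0.987, 0.012]
contact_force: [-0.9, -0.6, -0.1]
gripper_width: 0.001
grasp_force: 0.0
```

```bash
python3 - <<'E'
from h import *
plan([.4928,-.334,.0665],keyrot(10.5,15),.0)
f=manip.grab_frame('wrist');pickle.dump(f,open('w2.pkl','wb'));s=manip.grab_frame('scene')['image']
a=cv2.resize(f['image'][100:300,200:460],(520,400));b=cv2.resize(s[140:220,200:310],(275,200),interpolation=cv2.INTER_CUBIC)
c=np.zeros((400,795,3),np.uint8);c[:,:520]=a;c[:200,520:]=b
cv2.imwrite('pics/w2.png',c)
E
```

```text
t 4.275 tcp [ 0.4872 -0.336   0.0911] F [-0.94 -0.64 -0.05] j [-0.83  0.02  1.93  0.26  1.06 -2.7 ] w 0.001
target [ 0.4892 -0.3347  0.08  ] shift now-axes mm [ 0.7  0.9 11.2] shift final-axes [ 0.7  0.9 11.3] turn deg [-0.    0.13 -0.02]
```

View pics/w2.png

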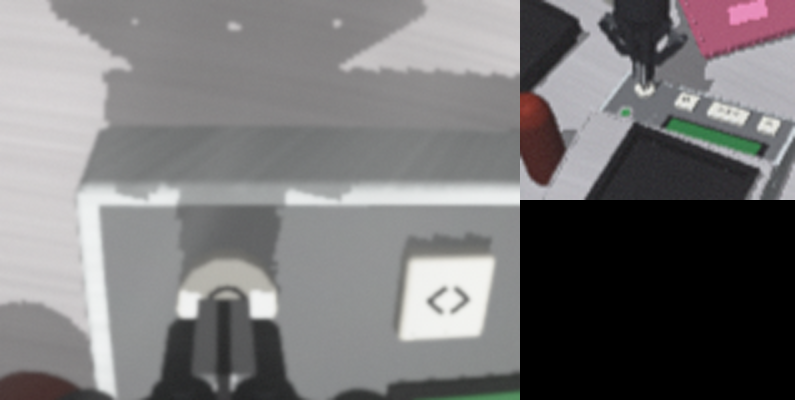

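The fingertips sit centred over the round key, at (228,290) in the crop. I'll advance until they touch.

Request:
servo_tool:
  moves:
    - [[0.7,0.9,5,0,0,0,0],[0,0,5,0,0,0,0],[0,0,2,0,0,0,0],[0,0,1,0,0,0,0],[0,0,0,0,0,0,0],[0,0,0,0,0,0,0]]

```text
time: 5.12
tool_pos: [0.489, -0.334, 0.0772]
tool_rot: [0.13, -0.091, 0.987, 0.013]
contact_force: [-2.4, 1.3, 3.5]
gripper_width: 0.001
grasp_force: 1.9
```

Request:
servo_tool:
  moves:
    - [[0,0,1,0,0,0,0],[0,0,1,0,0,0,0],[0,0,0,0,0,0,0],[0,0,0,0,0,0,0]]

```text
time: 5.62
tool_pos: [0.4895, -0.3339, 0.0753]
tool_rot: [0.13, -0.091, 0.987, 0.013]
contact_force: [-4.2, 1.3, 4.9]
gripper_width: -0.0
grasp_force: 3.0
```

Request:
servo_tool:
  moves:
    - [[0,0,0.8,0,0,0,0],[0,0,0,0,0,0,0],[0,0,0,0,0,0,0]]

```text
time: 6.0
tool_pos: [0.4897, -0.3339, 0.0746]
tool_rot: [0.13, -0.091, 0.987, 0.013]
contact_force: [-4.9, 1.8, 6.2]
gripper_width: -0.001
grasp_force: 3.4
```

```bash
python3 - <<'E'
from h import *
s=manip.state();print(s['contact_force'],s['contact_force']@[-.254,-.047,.966])
f=manip.grab_frame('scene')['image'];t=manip.grab_frame('top')['image']
d=pickle.load(open('f.pkl','rb'))
a=[cv2.resize(x,(400,290),interpolation=cv2.INTER_CUBIC) for x in (d['scene']['image'][155:213,225:305],f[155:213,225:305])]
cv2.imwrite('pics/p1.png',np.hstack(a))
E
```

```text
[-4.87647535  1.81740606  6.20416348] 7.146428572173447
```

View pics/p1.png

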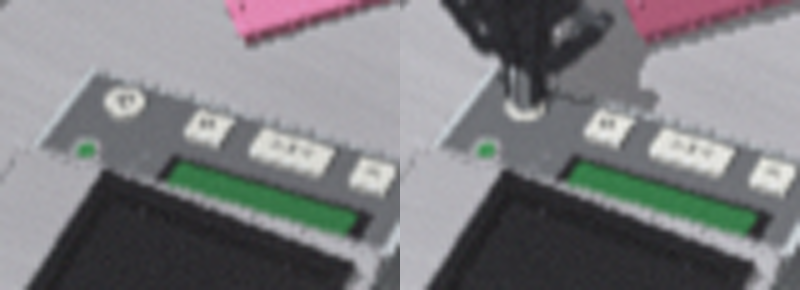

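The power key is down with 7.1 N on it, about 5.3 mm, so it has registered. The display doesn't show a change. I'll retract along the key's normal and go over the tare key.

Request:
servo_tool:
  moves:
    - [[0,0,-3,0,0,0,0],[0,0,-6,0,0,0,0],[0,0,-20,0,0,0,0],[0,0,-16,0,0,0,0],[0,0,0,0,0,0,0],[0,40,0,0,0,0,0],[0,40,0,0,0,0,0],[0,40,0,0,0,0,0],[0,0,0,0,0,0,0],[0,0,0,0,0,0,0]]

```text
time: 7.35
tool_pos: [0.4568, -0.2185, 0.1183]
tool_rot: [0.131, -0.091, 0.987, 0.012]
contact_force: [0.8, 0.1, -0.2]
gripper_width: 0.001
grasp_force: 0.0
```

```bash
python3 - <<'E'
from h import *
plan([.4697,-.2095,.0665],keyrot(10.5,15),.0)
E
```

```text
t 7.35 tcp [ 0.4568 -0.2185  0.1183] F [ 0.81  0.07 -0.2 ] j [-0.7  -0.25  2.13  0.23  1.1  -2.54] w 0.001
target [ 0.4661 -0.2102  0.08  ] shift now-axes mm [-0.4  6.5 39.7] shift final-axes [-0.5  6.5 39.7] turn deg [ 0.04  0.11 -0.02]
```

Request:
servo_tool:
  moves:
    - [[0,6.5,10,0,0,0,0],[0,0,14,0,0,0,0],[0,0,8,0,0,0,0],[0,0,4,0,0,0,0],[0,0,3,0,0,0,0],[0,0,2,0,0,0,0],[0,0,1.5,0,0,0,0],[0,0,1,0,0,0,0],[0,0,0,0,0,0,0],[0,0,0,0,0,0,0]]

```text
time: 8.6
tool_pos: [0.4665, -0.2097, 0.0763]
tool_rot: [0.131, -0.091, 0.987, 0.013]
contact_force: [-3.5, -0.5, 3.7]
gripper_width: -0.002
grasp_force: 2.5
```

```bash
python3 - <<'E'
from h import *
s=manip.state();print(s['contact_force'],s['contact_force']@[-.254,-.047,.966])
plan([.4697,-.2095,.0665],keyrot(10.5,15),.0)
f=manip.grab_frame('wrist')['image']
cv2.imwrite('pics/w3.png',cv2.resize(f[100:300,180:460],(560,400)))
E
```

```text
[-3.54250934 -0.52114193  3.74397702] 4.540972839866627
t 8.6 tcp [ 0.4665 -0.2097  0.0763] F [-3.54 -0.52  3.74] j [-0.67 -0.18  2.15  0.24  1.01 -2.54] w -0.002
target [ 0.4661 -0.2102  0.08  ] shift now-axes mm [-0.6 -0.4 -3.7] shift final-axes [-0.6 -0.4 -3.7] turn deg [ 0.07  0.08 -0.03]
```

View pics/w3.png

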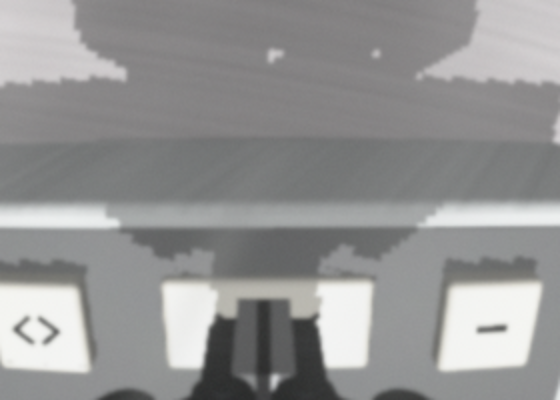

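The fingers are centred on the wide tare key, at (265,320) in the crop, with clear gaps to both neighbours. At 4.5 N it is right at the threshold, so I'll push 1.6 mm further and then release.

Request:
servo_tool:
  moves:
    - [[0,0,0.8,0,0,0,0],[0,0,0.8,0,0,0,0],[0,0,0,0,0,0,0],[0,0,0,0,0,0,0]]

```text
time: 9.15
tool_pos: [0.4669, -0.2096, 0.0747]
tool_rot: [0.131, -0.091, 0.987, 0.013]
contact_force: [-4.7, 0.6, 5.6]
gripper_width: 0.0
grasp_force: 3.4
```

The normal force is 6.6 N, so tare has registered. I'll retract and head for the printer.

Request:
servo_tool:
  moves:
    - [[0,0,-3,0,0,0,0],[0,0,-6,0,0,0,0],[0,0,-25,0,0,0,0],[0,0,-35,0,0,0,0],[0,0,-35,0,0,0,0],[0,0,-25,0,0,0,0],[0,0,0,0,0,0,0],[0,0,0,0,0,0,0]]

```text
time: 10.15
tool_pos: [0.4336, -0.2153, 0.1977]
tool_rot: [0.13, -0.09, 0.987, 0.013]
contact_force: [-0.0, 0.6, -0.8]
gripper_width: -0.001
grasp_force: 0.0
```

```bash
python3 - <<'E'
from h import *
plan([.5112,.2698,.1205],keyrot(2.4,0),.06)
E
```

```text
t 10.15 tcp [ 0.4336 -0.2153  0.1977] F [-0.04  0.57 -0.76] j [-0.73 -0.4   2.11  0.22  1.28 -2.53] w -0.001
target [0.5112 0.2698 0.1945] shift now-axes mm [-157.7  462.9   47.1] shift final-axes [-97.8 481.5   3.2] turn deg [ 1.23 15.    8.02]
```

Request:
servo_tool:
  moves:
    - [[0,0,0,0.6,7.5,4,0],[0,0,0,0.6,7.5,4,0],[-9.8,48,0,0,0,0,0],[-9.8,48,0,0,0,0,0],[-9.8,48,0,0,0,0,0],[-9.8,48,0,0,0,0,0],[-9.8,48,0,0,0,0,0],[-9.8,48,0,0,0,0,0],[-9.8,48,0,0,0,0,0],[-9.8,48,0,0,0,0,0],[-9.8,48,0,0,0,0,0],[-9.8,48,0,0,0,0,0]]

```text
time: 11.65
tool_pos: [0.5107, 0.2697, 0.1962]
tool_rot: [-0.001, -0.021, 1.0, -0.001]
contact_force: [1.1, -1.2, 0.2]
gripper_width: 0.003
grasp_force: 0.0
```

Request:
servo_tool:
  moves:
    - [[0,0,0,0,0,0,0],[0,0,0,0,0,0,0]]

```text
time: 11.9
tool_pos: [0.5107, 0.2677, 0.1968]
tool_rot: [-0.001, -0.021, 1.0, -0.001]
contact_force: [0.7, 0.2, -0.0]
gripper_width: -0.003
grasp_force: 0.0
```

```bash
python3 - <<'E'
from h import *
plan([.5112,.2698,.1205],keyrot(2.4,0),.01)
f=manip.grab_frame('wrist');pickle.dump(f,open('w4.pkl','wb'));cv2.imwrite('pics/w4.png',f['image'])
E
```

```text
t 11.9 tcp [0.5107 0.2677 0.1968] F [ 0.69  0.25 -0.04] j [ 0.35 -0.03  1.77 -0.    1.4  -1.26] w -0.003
target [0.5112 0.2698 0.1445] shift now-axes mm [-0.7  2.2 52.3] shift final-axes [-0.6  2.1 52.3] turn deg [-0.12 -0.12  0.06]
```

View pics/w4.png

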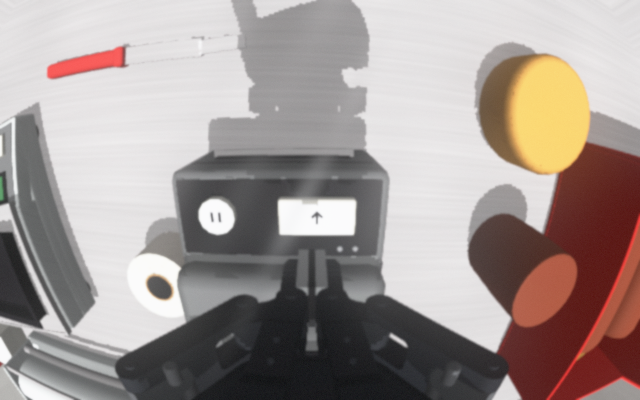

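The wrist view puts the wide feed key at (317,217), squared with the tool, and the pause key at (216,217).

```bash
python3 - <<'E'
from h import *
d=pickle.load(open('f.pkl','rb'));w=pickle.load(open('w4.pkl','rb'));o=.4
for q,a,b in (((317.3,217),(231.2,191.7),(406,248.3)),((216.5,217),(252.5,191.1),(383.8,238.4))):
    e0,v=fray(w,q);print(e0+v*(.1205-e0[2])/v[2], tri([ray(d['top'],np.array(a)-o),ray(d['scene'],np.array(b)-o),fray(w,q)]))
plan([.510,.2693,.1205],keyrot(2.4,0),.0)
E
```

```text
[0.5090703  0.27139029 0.1205    ] (array([0.51036539, 0.27041588, 0.11956197]), [np.float64(0.0015997124579128655), np.float64(0.000653170143870739), np.float64(0.0013301225090452215)])
[0.51266794 0.19779383 0.1205    ] (array([0.51368811, 0.19598343, 0.11925952]), [np.float64(0.0015177166927764843), np.float64(0.0010958172720247619), np.float64(0.0013710329373528304)])
t 11.95 tcp [0.5109 0.2672 0.1972] F [-0.28  0.05  0.69] j [ 0.35 -0.03  1.77 -0.    1.4  -1.26] w 0.002
target [0.51   0.2693 0.1345] shift now-axes mm [ 0.7  2.2 62.7] shift final-axes [ 0.8  2.1 62.7] turn deg [-0.1  -0.08  0.01]
```

Request:
servo_tool:
  moves:
    - [[0.7,3.3,15,0,0,0,0],[0,0,20,0,0,0,0],[0,0,12,0,0,0,0],[0,0,7,0,0,0,0],[0,0,4,0,0,0,0],[0,0,3,0,0,0,0],[0,0,2,0,0,0,0],[0,0,1.5,0,0,0,0],[0,0,1,0,0,0,0],[0,0,0,0,0,0,0],[0,0,0,0,0,0,0]]

```text
time: 13.32
tool_pos: [0.5108, 0.2712, 0.1334]
tool_rot: [0.001, -0.021, 1.0, -0.0]
contact_force: [0.3, 0.5, 0.0]
gripper_width: 0.001
grasp_force: 0.0
```

Request:
servo_tool:
  moves:
    - [[0,0,1.5,0,0,0,0],[0,0,1.5,0,0,0,0],[0,0,0,0,0,0,0],[0,0,0,0,0,0,0]]

```text
time: 13.82
tool_pos: [0.511, 0.2712, 0.1307]
tool_rot: [0.001, -0.021, 1.0, -0.0]
contact_force: [-1.2, -1.0, 4.0]
gripper_width: -0.002
grasp_force: 1.8
```

Request:
servo_tool:
  moves:
    - [[0,0,1.2,0,0,0,0],[0,0,1,0,0,0,0],[0,0,0,0,0,0,0],[0,0,0,0,0,0,0]]

```text
time: 14.32
tool_pos: [0.511, 0.2712, 0.1287]
tool_rot: [0.001, -0.021, 1.0, -0.0]
contact_force: [-1.2, -0.3, 5.5]
gripper_width: -0.005
grasp_force: 2.9
```

Request:
servo_tool:
  moves:
    - [[0,0,0.7,0,0,0,0],[0,0,0,0,0,0,0],[0,0,0,0,0,0,0]]

```text
time: 14.7
tool_pos: [0.511, 0.2712, 0.1281]
tool_rot: [0.001, -0.021, 1.0, -0.0]
contact_force: [-1.9, -0.5, 6.1]
gripper_width: -0.002
grasp_force: 3.3
```

Request:
servo_tool:
  moves:
    - [[0,0,-3,0,0,0,0],[0,0,-6,0,0,0,0],[0,0,-25,0,0,0,0],[0,0,-35,0,0,0,0],[0,0,-25,0,0,0,0],[0,0,0,0,0,0,0],[0,0,0,0,0,0,0]]

```text
time: 15.58
tool_pos: [0.5099, 0.2709, 0.2196]
tool_rot: [-0.001, -0.021, 1.0, -0.001]
contact_force: [-0.1, 0.2, 0.1]
gripper_width: 0.002
grasp_force: 0.0
```

```bash
python3 - <<'E'
from h import *
f=manip.grab_frame('wrist')['image'];s=manip.grab_frame('scene')['image']
cv2.imwrite('pics/end.png',np.vstack([cv2.resize(f[140:300,160:410],(500,300)),cv2.resize(s[150:330,200:450],(500,300))]))
E
```

```text
(no output)
```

View pics/end.png

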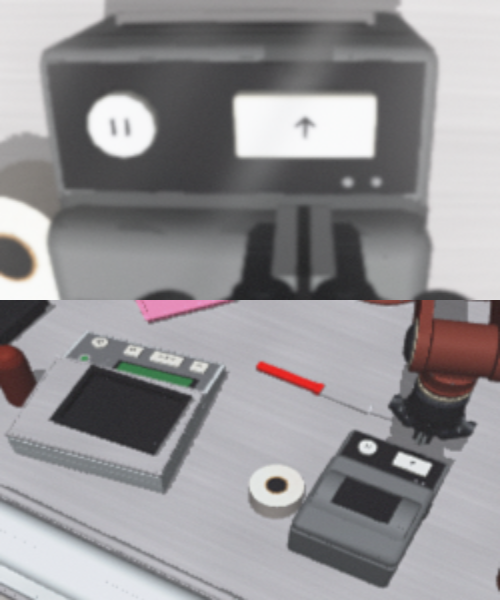

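All keys are back up, the arm is clear, and the scene is undisturbed.

```bash
python3 -c "
from h import *
print(manip.job_done())"
```

```text
the job is handed in; nothing more can be done
None
```

I pressed power, tare and feed once each in that order, at about 7.1, 6.6 and 6.1 N (4.5 N registers), let each spring back, touched nothing else, and handed the job in at about 16 s; no display or label change was visible, so registration rests on those forces.

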